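Slide the pepper grinder home into its stand

TASK

The tall pepper grinder has been left out on the worktop. Push it with your fingers low down near its foot, so that it slides upright along the worktop into the empty one of the two small open-fronted wooden stands, all the way in until it rests against the back, then take your hand away. Never lift or tip the grinder or handle it by its upper half, and leave the bottle in the other stand, the salt shaker and the drinking glass as they are.

Things in the scene. Friction and masses are not known exactly. Their poses are not given: they have to be found in the camera images.
- grinder: Pepper grinder, loose: upright cylinder, glass body and black head (does not turn), 52 mm diameter, 175 mm tall, about 0.28 kg. Origin: centre of its foot on the worktop; z up. Slides if pushed under 25 mm up; may tip if pushed at half height. Fail: tilt over 0.2 rad, foot 10 mm up, or fingers touching it with the pads' middle over 80 mm up. Lean the tool 40 degrees so the gripper's body stays clear of its top.
- stand_free: Empty stand: three-sided pocket of dark wood fixed to the worktop, no floor, no top. Inside 72 mm wide, 70 mm deep; walls 10 mm thick, 45 mm high. Origin: middle of the inside, on the worktop. x points level from the open front to the back, to the robot's left and a little away from it (yaw 1.1 to 1.6 rad); y across, z up. Inner face of the side walls at y = +-36 mm.
- mouth (a point): Middle of the empty stand's open front, on the worktop, 39 mm before its origin. Axes as the stand's.
- back (a point): Middle of the inner face of the empty stand's back wall, on the worktop, 35 mm beyond its origin. The grinder is home when it touches this wall, its centre then 26 mm before this point.
- stand_taken: The other stand, of the same make, axes and size, also fixed; a bottle already stands in it. It stands beside the empty one, nearer to the robot or farther, 125 to 230 mm from it (centres).
- bottle: Small glass bottle, 42 mm in diameter, 181 mm tall, standing loose in the taken stand. Origin at the centre of its foot, z up. Leave it alone.
- salt: Salt shaker, 44 mm in diameter, 90 mm tall, standing loose beyond the work, at the back of the worktop. Origin at the centre of its foot, z up. Leave it alone.
- glass: Clear drinking glass, 83 mm in diameter, 94 mm tall, standing loose at the left, near the front edge of the worktop. Origin at the centre of its foot, z up. Leave it alone.
Things that resemble listed ones, but are neither listed nor needed, are in the scene too. Leave any blue look-alike of the stand_free alone.

How it is judged (in metres and radians):
At the end, for the whole second after the job is handed in: The grinder stands upright (within 0.06 rad) and still on the worktop inside the empty stand, less than 12 mm short of its back wall; the bottle, the salt shaker and the glass stand within 20 mm of where they were (x of grinder in the frame of stand_free between -0.003 and 0.02 m and y of grinder in the frame of stand_free between -0.02 and 0.02 m and height (world z) of grinder below 0.006 m and angle between grinder's own z axis and vertical below 0.06 rad and linear speed of grinder below 0.01 m/s and distance of each of bottle, salt, glass from where it was at the start of the episode below 0.02 m and angle between each of bottle, salt, glass's own z axis and vertical below 0.1 rad); the robot touches nothing.
It fails at once if the grinder is tipped by more than 0.2 rad (angle between grinder's own z axis and vertical above 0.2 rad).
It fails at once if the grinder is lifted off the worktop (foot more than 10 mm up) (height (world z) of grinder above 0.01 m).
It fails at once if the fingers touch the grinder high up (grasp point more than 80 mm above the worktop) (contact force between the fingers and grinder above 0.5 N and height (world z) of the grasp point above 0.08 m).
It fails at once if the bottle, the salt shaker or the glass is shoved more than 20 mm or tipped over 0.2 rad (distance of any of bottle, salt, glass from where it was at the start of the episode above 0.02 m or angle between any of bottle, salt, glass's own z axis and vertical above 0.2 rad).
It also fails if it takes over 48 s, if anything falls off the work surface, if the arm or the gripper's body presses on something with over 40 N, if the wrist force passes 120 N, or if a joint passes its speed limit or range.

ROBOT

A 6-joint arm with a two-finger parallel gripper is mounted at the origin on a cart in front of the work surface, level with it; the furniture and walls round the work are solid. World frame = base frame: x ahead of the robot, y to its left, z up, the work surface at z = 0. Lengths are in m, angles in degrees, forces in N, time in s.
With the tool pointing down it reaches from about 0.3 to 0.75 m from the base axis. Payload 8.5 kg.
Tool frame: the origin (TCP) lies midway between the tips of the shut fingers; the grasp point (between the pads) lies 19 mm behind it; z points along the fingers, y is the line along which they close (so a half turn about z gives the same grasp; the last joint's range is limited). The gripper opens to 88 mm and grips with 3 to 60 N. Pads are 18 mm wide; open, the fingers measure 123 mm over their backs; the gripper's body (75 mm by 187 mm) begins 45 mm behind the grasp point.
Start: joints at [52.351, 21.807, 74.336, -0, 83.858, -12.336], TCP at [0.235, 0.497, 0.208] pointing down, gripper open.
Joint ranges: [-178.18, 178.18], [-50.72, 133.34], [12.68, 142.11], [-81.47, 261.47], [9.98, 163.14], [-165.26, 165.26]. Speed limits (degrees/s): [136.94, 136.94, 180, 180, 180, 180].

INTERFACE

Orientations are given as a 3x3 rotation matrix whose columns are the frame's x, y, z axes.
In Python, from cell import env gives the robot as it stands.
- The arm moves only by the tool play_rows, never from a script. Its arguments are lists of equal length, an entry for each row: "grip": the finger opening in cm, from 0 to 8.81; "dp": the shift along the tool's x, y, z in cm, a list of three; "twist": the turn, a rotation vector about the tool's x, y, z in degrees, a list of three. A call has 1 to 12 rows; each row is the pose to reach, as a shift and turn from the pose commanded when the call began, along the tool's axes at that moment; what a row does not reach only later rows make up. A row lasts 1/10 s, in which the tool goes at most 50 mm and 8.59 degrees, less where a joint would pass 70% of its speed; a pose out of reach is approached as far as the arm can. A call with a gripper value outside its range is refused whole. The fingers move at their own pace and stop on an object; "grip_force" is the grip in N (left out, the last holds). Time passes only in rows, so rows that repeat a pose let the fingers close. It gives the time, the measured TCP pose, the force, the opening and the grip force at its end, in the units of the state.
- env.get_obs(): the state, without advancing time (a new reading comes with each control period).
- env.capture(name): name is "scene" or "top"; returns a dict with "color" (420x560x3 uint8, blue, green, red), "fx", "fy", "cx", "cy" (pixels), "rvec" (rotation vector, rad) and "tvec" (3), from world to camera coordinates, as OpenCV has them. Camera axes: x right, y down, z forward; pixel columns grow to the right and rows downward; lengths in m; the calibration is good to about 2 mm. A picture is of the moment at which its call begins. There is no depth.
- env.job_done(): hands the job in; it is judged then, once.
The state is a dict: "time_s": time; "q": joint angles; "dq": joint speeds; "joint_torque": joint torques, N m; "eef_pos": TCP position; "tcp_rot": TCP orientation; "wrist_force": force on the tool from outside, world axes, zero at the start; "ft_torque": the same for the moment, N m; "gripper_width": finger opening in m; "grip_force": force on a finger pad.
Only numpy, scipy, OpenCV 4.12 (cv2) and the standard library are available. Lean on these libraries where they do the work, as an engineer would, in place of code of your own. Each camera call takes 0.05 s, during which the arm holds its last target. There are 200 camera calls.

## Working session

There is one attempt and no reset: what is moved stays moved. The work goes in short steps, Python scripts to look and compute and a tool call to move; the robot and the scene stay as the last step left them, time stands still between calls to the robot, and variables do not carry over. Pictures are saved under pics/ and viewed, at most 10 in all, crops included, and the job is handed in when it is done.

Besides the shell and the picture viewer there is one more tool, called after "Emit:" by a JSON object that holds its "op" and its "data". play_rows: Moves the arm, as the interface text tells. Its arguments: {"type":"object","properties":{"grip":{"type":"array","items":{"type":"number"}},"dp":{"type":"array","items":{"type":"array","items":{"type":"number"}}},"twist":{"type":"array","items":{"type":"array","items":{"type":"number"}}},"grip_force":{"type":"number"}},"required":["grip","dp","twist"]}

```bash
mkdir -p pics
cat > h.py <<'E'
import numpy as np, cv2, pickle
from cell import env
def cap(n):
    c=env.capture(n); pickle.dump(c,open(f'pics/{n}.pkl','wb')); return c
def ray(c,u,v):
    R=cv2.Rodrigues(np.array(c['rvec'],float))[0]; t=np.array(c['tvec'],float).ravel()
    o=-R.T@t; d=R.T@np.array([(u-c['cx'])/c['fx'],(v-c['cy'])/c['fy'],1]); return o,d
def at(c,u,v,z=0):
    o,d=ray(c,u,v); return o+d*(z-o[2])/d[2]
def pix(c,p): 
    return cv2.projectPoints(np.array(p,float).reshape(-1,3),np.array(c['rvec'],float),np.array(c['tvec'],float),np.array([[c['fx'],0,c['cx']],[0,c['fy'],c['cy']],[0,0,1.]]),None)[0].reshape(-1,2)
E
python3 - <<'E'
from h import *
for n in('scene','top'):
    c=cap(n); cv2.imwrite(f'pics/{n}0.png',cv2.resize(c['color'],(800,600),interpolation=cv2.INTER_CUBIC))
    print(n,ray(c,280,210),c['fx'])
E
```

```text
scene (array([-0.04322273, -0.48766973,  0.76071667]), array([ 0.54175507,  0.58917799, -0.59948956])) 489.48315889933576
top (array([0.40069768, 0.18400206, 1.49227021]), array([ 0.10955489,  0.02291175, -0.99386978])) 500.66778364631045
```

View pics/scene0.png

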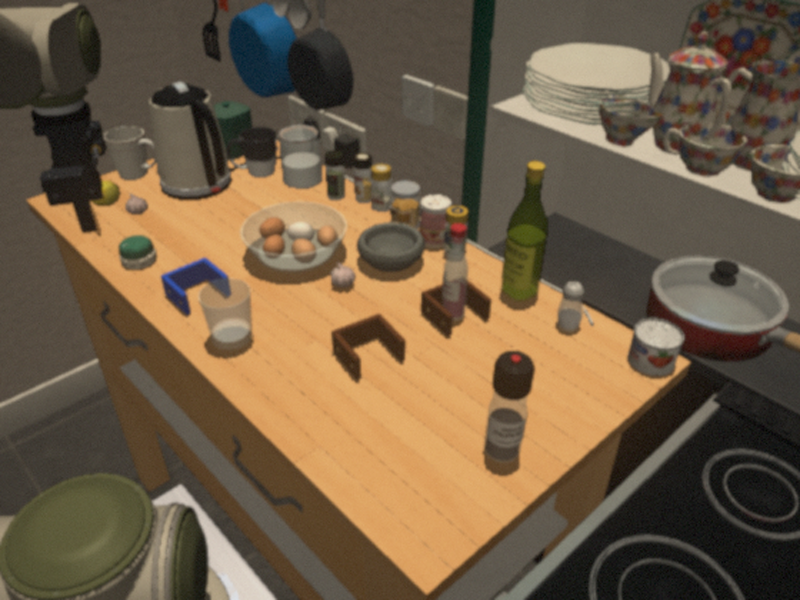

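View pics/top0.png

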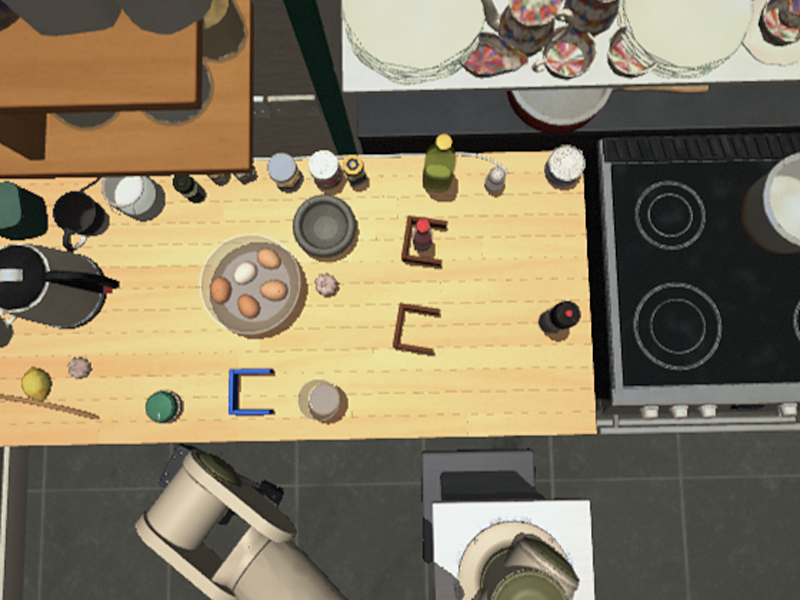

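The candidates for the free stand are the dark empty one (top 416,330; scene 370,345) and the blue one (top 250,392), which is the decoy. The dark stand at top (424,242) holds the bottle. So the dark empty stand at (416,330) is the target, and the grinder is at top (560,317), scene (505,460). I'll confirm this in enlarged crops.

Run:
```python
from h import *
for n,x,y in(('top',265,130),('scene',225,215)):
    c=pickle.load(open(f'pics/{n}.pkl','rb'))['color'][y:y+120,x:x+160]
    cv2.imwrite(f'pics/{n}1.png',cv2.resize(c,None,fx=5,fy=5,interpolation=cv2.INTER_CUBIC))
```

```text
(no output)
```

View pics/top1.png

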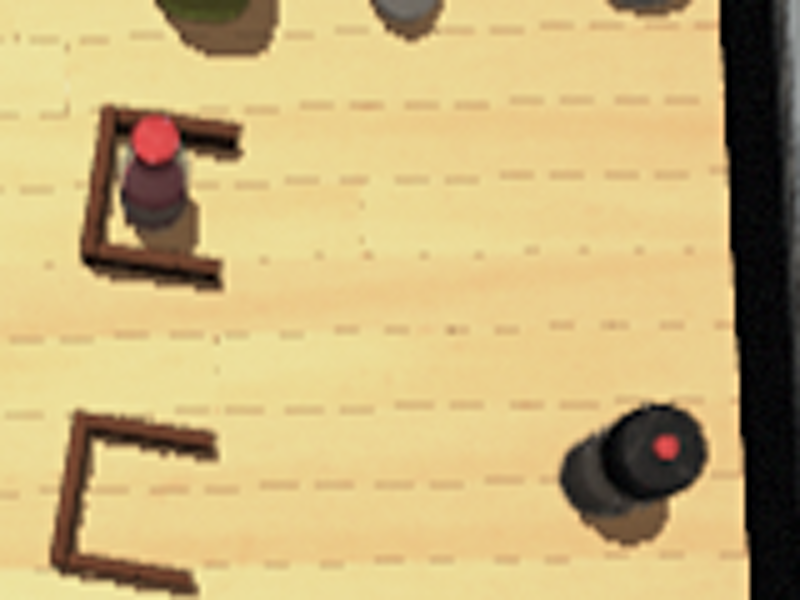

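View pics/scene1.png

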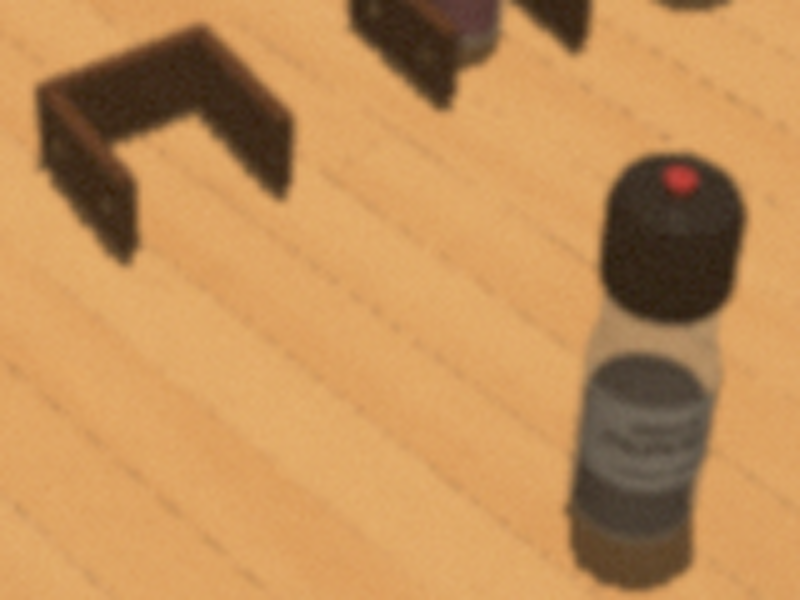

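```bash
cat > m.py <<'E'
from h import *
from scipy.optimize import least_squares as LS
T,S=[pickle.load(open(f'pics/{n}.pkl','rb')) for n in('top','scene')]
t=lambda u,v:(T,265+(u-2)/5,130+(v-2)/5); s=lambda u,v:(S,225+(u-2)/5,215+(v-2)/5)
f=-.037
obs=[(t(80,411),(.045,.046,.045)),(t(216,432),('f',.046,.045)),(t(55,557),(.045,-.046,.045)),(t(195,577),('f',-.046,.045)),
(s(38,88),(.045,.046,.045)),(s(135,183),('f',.046,.045)),(s(203,23),(.045,-.046,.045)),(s(293,118),('f',-.046,.045)),(s(130,262),('f',.046,0)),(s(283,198),('f',-.046,0))]
# decide y sign by geometry: x is back (world +y), so stand y = world -x (near robot = +y)
def res(p):
    x,y,a,f=p;out=[]
    for (c,u,v),(X,Y,Z) in obs:
        X=f if X=='f' else X
        if c is T: Y=-Y       # top: far (upper) walls first
        if c is S: Y=-Y*SG
        w=[x+X*np.cos(a)-Y*np.sin(a),y+X*np.sin(a)+Y*np.cos(a),Z]
        out+=list(pix(c,w)[0]-[u,v])
    return out
for SG in(1,-1):
    r=LS(res,[.5,.18,1.4,-.037],x_scale=[.1,.1,1,.01]); print(SG,r.x.round(4),np.abs(r.fun).round(1))
for n,p in(('T dot',at(*t(667,447),.178)),('S dot',at(*s(681,178),.178)),('Sfoot L',at(*s(572,540),0)),('Sfoot R',at(*s(692,555))),('Sfoot B',at(*s(632,588)))): print(n,p.round(4))
for n,c,z in(('Sfull',S,1),):
  pass
k=1/800*560
for n,u,v,z in(('bottle cap',424,227,.181),('salt',497,173,.09),('glassrim',324,401,.094),('T taken far back',0,0,0)): print(n,at(T,u*.7,v*.7,z).round(3))
E
python3 m.py; python3 -c "
from h import *
o=env.get_obs();print(o['eef_pos'],np.round(o['tcp_rot'],3))"
```

```text
1 [0.5178 0.2669 4.5476 0.1267] [ 4.4 31.1  3.5 31.   5.3 29.5  5.1 29.5  0.7  0.5  2.2  0.3  0.3  0.9
  1.2  1.5  0.4  0.5  3.1  2.7]
-1 [ 0.5028  0.1781  1.4006 -0.0368] [0.4 0.3 1.  0.4 0.6 1.9 0.6 2.1 0.7 0.6 2.4 0.3 0.3 0.9 1.1 1.3 0.6 0.5
 3.  2.5]
T dot [ 0.5149 -0.0951  0.178 ]
S dot [ 0.5086 -0.1011  0.178 ]
Sfoot L [ 0.4783 -0.0935  0.    ]
Sfoot R [ 0.5075 -0.1305  0.    ]
Sfoot B [ 0.4777 -0.1252  0.    ]
bottle cap [0.681 0.167 0.181]
salt [0.808 0.016 0.09 ]
glassrim [0.361 0.367 0.094]
T taken far back [1.259 1.099 0.   ]
[0.23498025 0.4969665  0.20720823] [[-0.904  0.428 -0.001]
 [ 0.428  0.904 -0.001]
 [ 0.    -0.001 -1.   ]]
```

```bash
sed -i 's/t(55,557)/t(54,566)/;s/t(195,577)/t(194,588)/' m.py
cat >> m.py <<'E'
print('dot tri')
r=LS(lambda p:np.r_[pix(T,p)[0]-t(667,447)[1:],pix(S,p)[0]-s(681,178)[1:]],[.51,-.1,.175]);print(r.x,r.fun)
# silhouette fit of grinder cylinder: foot circle extents in scene and the head in top
def cyl(c,x,y,z,R=.026):
    a=np.linspace(0,2*np.pi,120); return pix(c,np.c_[x+R*np.cos(a),y+R*np.sin(a),0*a+z])
tl=np.array(t(561,403)[1:]); 
def g(p):
    x,y=p; F=cyl(S,x,y,0); H=cyl(T,x,y,0.175); G=cyl(T,x,y,0)
    return [F[:,0].min()-s(572,0)[1],F[:,0].max()-s(692,0)[1],F[:,1].max()-s(0,588)[2],G[:,0].min()-t(561,0)[1]]
r=LS(g,[.5,-.1]);print(r.x,r.fun)
# overlay
o=T['color'].copy()
ims=[]
x,y,a=LS(res,[.5,.18,1.4,-.037]).x[:3] if SG==-1 else 0
for c,(X0,Y0) in((T,(265,130)),(S,(225,215))):
    im=cv2.resize(c['color'][Y0:Y0+120,X0:X0+160],(480,360),interpolation=cv2.INTER_CUBIC)
    for z in(0,.045):
        P=np.array([[f,-.046],[.045,-.046],[.045,.046],[f,.046],[f,.036],[.035,.036],[.035,-.036],[f,-.036]])
        W=np.c_[x+P[:,0]*np.cos(a)-P[:,1]*np.sin(a),y+P[:,0]*np.sin(a)+P[:,1]*np.cos(a),0*P[:,0]+z]
        cv2.polylines(im,[np.int32((pix(c,W)-[X0,Y0])*3+1)],True,(0,255,0) if z else (255,255,0),1)
    for z in(0,.175): cv2.polylines(im,[np.int32((cyl(c,*r.x,z)-[X0,Y0])*3+1)],True,(0,0,255),1)
    ims.append(im)
cv2.imwrite('pics/ov.png',cv2.resize(np.vstack(ims)[:, :],(600,600) if 0 else (480,720))[:720])
cv2.imwrite('pics/ov.png',np.hstack([cv2.resize(i,(400,300)) for i in ims]) if 0 else np.hstack([i[:, :400] if k else i for k,i in enumerate(ims)])[:, :880] )
cv2.imwrite('pics/ov.png',cv2.resize(cv2.imread('pics/ov.png'),(800,327)))
E
python3 m.py
```

```text
1 [0.5166 0.2668 4.5492 0.1267] [ 4.3 31.5  3.4 31.3  5.5 30.9  5.3 31.4  1.   0.3  2.5  0.5  0.1  0.7
  0.9  1.3  0.7  0.3  2.8  2.4]
-1 [ 0.5017  0.178   1.4029 -0.0368] [0.4 0.1 1.  0.  0.9 0.5 0.9 0.2 1.1 0.3 2.6 0.6 0.  0.7 0.8 1.1 0.9 0.2
 2.7 2.3]
T dot [ 0.5149 -0.0951  0.178 ]
S dot [ 0.5086 -0.1011  0.178 ]
Sfoot L [ 0.4783 -0.0935  0.    ]
Sfoot R [ 0.5075 -0.1305  0.    ]
Sfoot B [ 0.4777 -0.1252  0.    ]
bottle cap [0.681 0.167 0.181]
salt [0.808 0.016 0.09 ]
glassrim [0.361 0.367 0.094]
T taken far back [1.259 1.099 0.   ]
dot tri
[ 0.51534179 -0.09648983  0.17099764] [-0.04777764  0.05243237  0.04793511 -0.00711257]
[ 0.49993848 -0.10409181] [-1.82554545  0.43432174 -1.89422999  3.2105717 ]
```

View pics/ov.png

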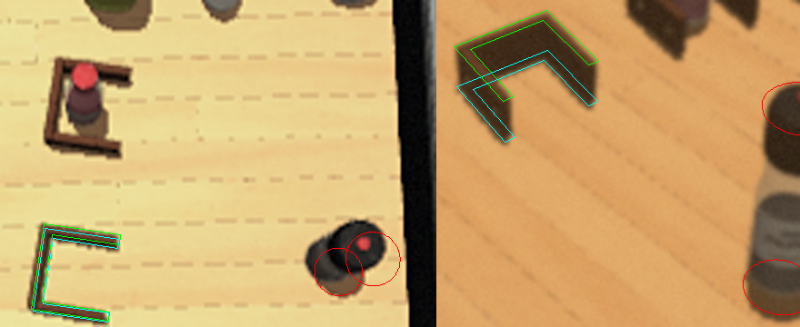

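The overlay fits the stand well. The grinder fit comes from triangulating the red dot: the foot is at about (0.515, -0.096). The stand is at (0.502, 0.178), yaw 1.403. Next is a helper that computes the moves.

```bash
cat > g.py <<'E'
import sys
from h import *
from scipy.spatial.transform import Rotation as Ro
S0=np.array([.5017,.178]);A=1.403
def Rt(th,lean=40):
    th,l=np.radians([th,lean]); d=np.r_[np.cos(th),np.sin(th),0]; z=np.sin(l)*d-[0,0,np.cos(l)]; y=np.r_[d[1],-d[0],0]
    return np.c_[np.cross(y,z),y,z]
def go(p,th,lean=40):
    o=env.get_obs(); R=np.array(o['tcp_rot']); T=Rt(th,lean)
    print('dp',(R.T@(np.array(p)-o['eef_pos'])*100).round(2),'twist',np.degrees(Ro.from_matrix(R.T@T).as_rotvec()).round(2))
def st():
    o=env.get_obs(); print(round(o['time_s'],2),np.round(o['eef_pos'],4),'z',np.round(np.array(o['tcp_rot'])[:,2],3),'q',np.round(o['q'],1),'F',np.round(o['wrist_force'],1),o['gripper_width'])
E
python3 - <<'E'
from g import *
go([.38,.08,.32],99.2,0); go([.38,.08,.32],99.2,20); go([.527,-.17,.28],99.2)
T=pickle.load(open('pics/top.pkl','rb')); print('edge',at(T,590*.7,317*.7),'free stand pocket',at(T,416*.7,330*.7))
E
```

```text
dp [-30.93 -31.51 -11.25] twist [-7.000e-02  2.000e-02  5.549e+01]
dp [-30.93 -31.51 -11.25] twist [-9.75 18.43 54.89]
dp [-54.91 -47.82  -7.23] twist [-19.41  36.79  53.12]
edge [ 0.52068676 -0.17704395  0.        ] free stand pocket [0.50145436 0.18622424 0.        ]
```

Emit:
{"op": "play_rows", "data": {"grip": [2,2,2,2,2,2,2,2,2,2,2,2], "dp": [[0,0,-4],[0,0,-8],[-4,-4,-11.2],[-8,-8,-11.2],[-11,-11,-11.2],[-14,-14,-11.2],[-17,-17,-11.2],[-20,-20,-11.2],[-23,-23,-11.2],[-26,-26,-11.2],[-29,-29,-11.2],[-31,-31.5,-11.2]], "twist": [[0,0,0],[0,0,0],[0,0,6],[0,0,12],[0,0,18],[0,0,24],[0,0,30],[0,0,36],[0,0,42],[0,0,48],[0,0,54],[0,0,55.5]]}}

```text
time_s: 1.3
eef_pos: [0.3811, 0.0778, 0.3195]
tcp_rot: [[-0.155, 0.988, -0.001], [0.988, 0.155, -0.0], [-0.0, -0.001, -1.0]]
wrist_force: [0.0, 0.9, -0.1]
gripper_width: 0.02
grip_force: 0.0
```

```bash
python3 -c "
from g import *
st();go([.527,-.17,.28],99.2)"
```

```text
1.3 [0.3811 0.0778 0.3195] z [-0.001 -0.    -1.   ] q [ -6.    1.2  82.9  -0.   95.9 -15. ] F [ 0.   0.9 -0.1] 0.019986017426696624
dp [-26.74  10.57   3.94] twist [ 0.07 40.   -0.28]
```

Emit:
{"op": "play_rows", "data": {"grip": [2,2,2,2,2,2,2,2,2,2], "dp": [[-3,1.2,0],[-6,2.4,0],[-10,4,0.5],[-14,5.5,1],[-18,7,2],[-22,8.8,3],[-25,10,3.5],[-26.7,10.6,3.9],[-26.7,10.6,3.9],[-26.7,10.6,3.9]], "twist": [[0,5,0],[0,10,0],[0,15,0],[0,20,0],[0,25,0],[0,30,0],[0,35,0],[0,40,0],[0,40,0],[0,40,0]]}}

```text
time_s: 2.3
eef_pos: [0.5279, -0.167, 0.2801]
tcp_rot: [[-0.121, 0.987, -0.103], [0.756, 0.159, 0.635], [0.643, -0.001, -0.766]]
wrist_force: [-0.0, 0.7, 0.4]
gripper_width: 0.0199
grip_force: 0.0
```

```bash
python3 -c "
from g import *
st();go([.527,-.172,.05],99.2)"
```

```text
2.3 [ 0.5279 -0.167   0.2801] z [-0.103  0.635 -0.766] q [-42.1  32.6  54.8  28.4 122.4 -42.3] F [-0.   0.7  0.4] 0.01991569172403259
dp [-15.16  -0.15  17.31] twist [-0.02 -0.01 -0.07]
```

Emit:
{"op": "play_rows", "data": {"grip": [2,2,2,2,2,2,2], "dp": [[-2.5,0,2.9],[-5,0,5.7],[-7.5,0,8.6],[-10,0,11.4],[-12.6,0,14.4],[-15.2,-0.1,17.3],[-15.2,-0.1,17.3]], "twist": [[0,0,0],[0,0,0],[0,0,0],[0,0,0],[0,0,0],[0,0,0],[0,0,0]]}}

```text
time_s: 3.0
eef_pos: [0.5263, -0.1699, 0.0485]
tcp_rot: [[-0.121, 0.987, -0.107], [0.754, 0.161, 0.636], [0.645, -0.004, -0.764]]
wrist_force: [-0.9, 0.9, 0.0]
gripper_width: 0.0201
grip_force: 0.0
```

Run:
```python
from g import *
st();go([.527,-.170,.012],99.2)
a=[]
for n,x,y in(('top',340,150),('scene',260,215)):
    c=cap(n)['color'][y:y+120,x:x+120]
    a.append(cv2.resize(c,(400,400),interpolation=cv2.INTER_CUBIC))
cv2.imwrite('pics/pre.png',np.hstack(a))
```

```text
3.0 [ 0.5263 -0.1699  0.0485] z [-0.107  0.636 -0.764] q [-42.4  44.7  71.7  23.6  96.6 -55.9] F [-0.9  0.9  0. ] 0.020054807559182326
dp [-2.37  0.08  2.78] twist [-0.24 -0.2  -0.09]
```

View pics/pre.png

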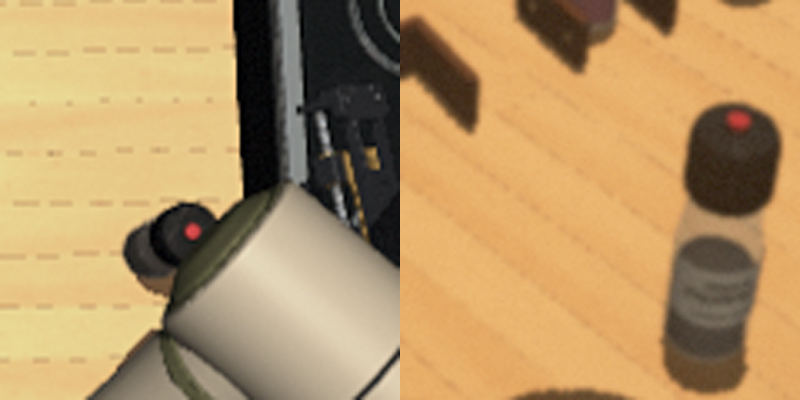

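Emit:
{"op": "play_rows", "data": {"grip": [2,2,2,2,2], "dp": [[-0.8,0,0.9],[-1.6,0,1.8],[-2.4,0.1,2.8],[-2.4,0.1,2.8],[-2.4,0.1,2.8]], "twist": [[0,0,0],[0,0,0],[0,0,0],[0,0,0],[0,0,0]]}}

```text
time_s: 3.6
eef_pos: [0.5289, -0.1723, 0.0135]
tcp_rot: [[-0.122, 0.987, -0.103], [0.756, 0.16, 0.635], [0.643, -0.0, -0.766]]
wrist_force: [0.8, -0.4, 0.5]
gripper_width: 0.0198
grip_force: 0.0
```

```bash
python3 -c "
from g import *
st();C=np.array([.515,-.096]);d=np.array([-.16,.987])
for k in(.035,.025,.0):go([*(C-k*d),.012],99.2)"
```

```text
3.6 [ 0.5289 -0.1723  0.0135] z [-0.103  0.635 -0.766] q [-42.4  47.5  72.5  23.6  93.1 -57.4] F [ 0.8 -0.4  0.5] 0.019797338314732404
dp [ 3.16 -0.15  2.84] twist [-0.01 -0.03 -0.02]
dp [ 3.93 -0.15  3.49] twist [-0.01 -0.03 -0.02]
dp [ 5.84 -0.15  5.1 ] twist [-0.01 -0.03 -0.02]
```

Emit:
{"op": "play_rows", "data": {"grip": [2,2,2,2,2,2,2,2], "dp": [[0.8,0,0.7],[1.6,-0.1,1.4],[2.4,-0.1,2.1],[2.8,-0.1,2.5],[3.2,-0.1,2.85],[3.6,-0.1,3.2],[4,-0.1,3.5],[4.3,-0.1,3.75]], "twist": [[0,0,0],[0,0,0],[0,0,0],[0,0,0],[0,0,0],[0,0,0],[0,0,0],[0,0,0]]}}

```text
time_s: 4.4
eef_pos: [0.5188, -0.1158, 0.0126]
tcp_rot: [[-0.122, 0.987, -0.103], [0.756, 0.16, 0.635], [0.643, 0.0, -0.766]]
wrist_force: [-0.2, -0.1, -0.3]
gripper_width: 0.0203
grip_force: 0.0
```

Run:
```python
from g import *
st()
a=[]
for n,x,y in(('top',340,150),('scene',260,215)):
    c=cap(n)['color'][y:y+120,x:x+120]
    a.append(cv2.resize(c,(400,400),interpolation=cv2.INTER_CUBIC))
cv2.imwrite('pics/con.png',np.hstack(a))
```

```text
4.4 [ 0.5188 -0.1158  0.0126] z [-0.103  0.635 -0.766] q [-39.1  44.9  79.5  25.3  88.  -56.7] F [-0.2 -0.1 -0.3] 0.020308764525011843
```

View pics/con.png

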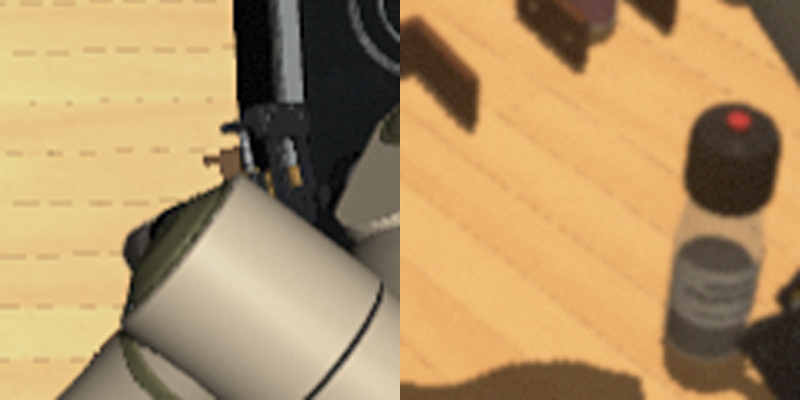

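Run:
```python
from g import *
o=env.get_obs();p=np.array(o['eef_pos'])
for n,x,y in(('top',340,150),('scene',260,215)):
    c=pickle.load(open(f'pics/{n}.pkl','rb'))
    print(n,'tcp',((pix(c,p)-[x,y])/.3).round(),'foot',((pix(c,[.515,-.096,0])-[x,y])/.3).round(),((pix(c,[.515,-.096,.171])-[x,y])/.3).round())
    print(c['rvec'],c['tvec'])
```

```text
top tcp [[178. 242.]] foot [[153. 248.]] [[193. 231.]]
[ 2.12803012 -2.17460902  0.11834488] [0.2142568  0.57677233 1.42923527]
scene tcp [[338. 330.]] foot [[307. 329.]] [[335. 117.]]
[ 2.0934095  -0.81366773  0.40358094] [-0.29555931  0.37458264  0.76857814]
```

Run:
```python
from g import *
o=env.get_obs();p=np.array(o['eef_pos']);R=np.array(o['tcp_rot'])
a=cv2.imread('pics/pre.png')[60:250,400+250:800];b=cv2.imread('pics/con.png')[60:250,650:800]
print('shift',cv2.phaseCorrelate(cv2.cvtColor(a,6).astype(np.float32),cv2.cvtColor(b,6).astype(np.float32)))
c=pickle.load(open('pics/scene.pkl','rb'));X,Y=310,235;k=6
im=cv2.resize(c['color'][Y:Y+100,X:X+100],None,fx=k,fy=k,interpolation=cv2.INTER_CUBIC)
q=lambda P:np.int32((pix(c,P)-[X,Y]+.5)*k)
an=np.linspace(0,2*np.pi,60)
for C,z,col in(((.515,-.096),0,(0,0,255)),((.515,-.096),.045,(0,0,255)),((.515,-.096),.171,(0,0,255))):
    cv2.polylines(im,[q(np.c_[C[0]+.026*np.cos(an),C[1]+.026*np.sin(an),0*an+z])],True,col,1)
for s in(1,-1):
    for zz in(0,-.03):
        B=[p+R@np.array([x,s*y,zz]) for x,y in((-.009,.010),(.009,.010),(.009,.0275),(-.009,.0275))]
        cv2.polylines(im,[q(B)],True,(0,255,0),1)
cv2.imwrite('pics/fing.png',im)
```

```text
shift ((0.7290663779657507, 0.02216247152156825), 0.5169894595940908)
```

View pics/fing.png

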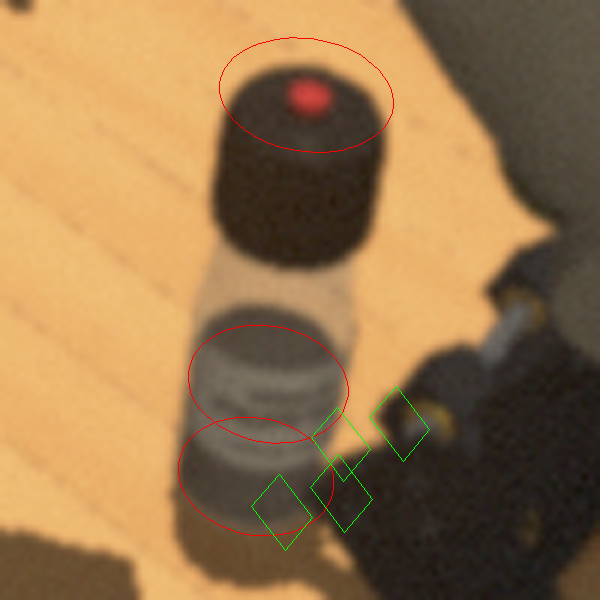

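Run:
```python
from g import *
T,S=[pickle.load(open(f'pics/{n}.pkl','rb')) for n in('top','scene')]
print('corner T',at(T,596*.7,432*.7).round(3),'S',at(S,430*.7,598*.7).round(3))
print('start tcp in scene px',pix(S,[.235,.497,.208])/.7,'top',pix(T,[.235,.497,.208])/.7)
print('garlic T',at(T,327*.7,285*.7,.015).round(3),'S',at(S,343*.7,278*.7,.015).round(3))
print('salt top T',at(T,495*.7,170*.7,.09).round(3),'S',at(S,573*.7,286*.7,.09).round(3))
o=env.get_obs();p=np.array(o['eef_pos']);R=np.array(o['tcp_rot'])
print('now tcp', (pix(T,p)-[340,150])/.3)
for b in(0.064,.1,.15): print(b,((pix(S,p-R[:,2]*b)-[310,235])*6).round(),((pix(T,p-R[:,2]*b)-[340,150])/.3).round())
```

```text
corner T [ 0.285 -0.177  0.   ] S [ 0.281 -0.187  0.   ]
start tcp in scene px [[ 96.50807799 230.88129753]] top [[242.31808113 477.23988912]]
garlic T [0.598 0.37  0.015] S [0.599 0.367 0.015]
salt top T [0.814 0.02  0.09 ] S [0.798 0.008 0.09 ]
now tcp [[177.50304697 242.24422301]]
0.064 [[439. 432.]] [[236. 229.]]
0.1 [[518. 406.]] [[271. 221.]]
0.15 [[636. 367.]] [[321. 209.]]
```

```bash
cat >> g.py <<'E'
def dot(show=1):
    # grinder centre from the red dot in the scene view (and the top view, if unhidden)
    for n in('scene','top'):
        c=cap(n); im=c['color'].astype(int); m=((im[:,:,2]>110)&(im[:,:,2]-im[:,:,1]>70)&(im[:,:,2]-im[:,:,0]>60)).astype(np.uint8)
        N,l,s,ce=cv2.connectedComponentsWithStats(m)
        for i in range(1,N):
            w=at(c,*ce[i],.171)
            if s[i,4]>3 and .40<w[0]<.58 and -.2<w[1]<.3: print(n,s[i,4],ce[i].round(1),w[:2].round(4),'stand xy',sxy(w).round(4))
def sxy(w):
    v=np.array(w)[:2]-S0; return np.r_[v@[np.cos(A),np.sin(A)],v@[-np.sin(A),np.cos(A)]]
E
python3 -c "
from g import *
dot()"
```

```text
scene 27 [361.3 250.8] [ 0.5147 -0.0982] stand xy [-0.2701 -0.0589]
```

Emit:
{"op": "play_rows", "data": {"grip": [2,2,2,2], "dp": [[0.35,0,0.3],[0.7,0,0.6],[0.8,0,0.65],[0.8,0,0.65]], "twist": [[0,0,0],[0,0,0],[0,0,0],[0,0,0]]}}

```text
time_s: 5.0
eef_pos: [0.5171, -0.1058, 0.0128]
tcp_rot: [[-0.123, 0.987, -0.103], [0.756, 0.16, 0.635], [0.643, 0.0, -0.766]]
wrist_force: [-1.0, 0.1, 0.4]
gripper_width: 0.0198
grip_force: 0.0
```

```bash
python3 -c "
from g import *
st();dot()"
```

```text
5.0 [ 0.5171 -0.1058  0.0128] z [-0.103  0.635 -0.766] q [-38.5  44.4  80.6  25.7  87.1 -56.5] F [-1.   0.1  0.4] 0.019822469058449973
scene 27 [361.3 250.6] [ 0.515  -0.0978] stand xy [-0.2697 -0.0591]
```

Emit:
{"op": "play_rows", "data": {"grip": [2,2,2,2], "dp": [[0.3,0,0.25],[0.55,0,0.45],[0.8,0,0.65],[0.8,0,0.65]], "twist": [[0,0,0],[0,0,0],[0,0,0],[0,0,0]]}}

```text
time_s: 5.5
eef_pos: [0.5154, -0.0955, 0.013]
tcp_rot: [[-0.123, 0.987, -0.103], [0.756, 0.16, 0.634], [0.643, -0.0, -0.766]]
wrist_force: [-0.5, -1.4, 1.3]
gripper_width: 0.0203
grip_force: 1.1
```

Run:
```python
from g import *
st();dot()
o=env.get_obs();p=np.array(o['eef_pos'])
c=pickle.load(open('pics/scene.pkl','rb'));X,Y=310,235;k=6
im=cv2.resize(c['color'][Y:Y+100,X:X+130],None,fx=k,fy=k,interpolation=cv2.INTER_CUBIC)
im=np.clip(255*(im/255.)**.45,0,255).astype(np.uint8)
cv2.circle(im,tuple(int(a) for a in ((pix(c,p)[0]-[X,Y]+.5)*k)),4,(0,255,0),1)
cv2.imwrite('pics/f2.png',im)
```

```text
5.5 [ 0.5154 -0.0955  0.013 ] z [-0.103  0.634 -0.766] q [-37.8  44.   81.7  26.   86.3 -56.3] F [-0.5 -1.4  1.3] 0.020285328085448247
scene 27 [358.4 246.9] [ 0.519  -0.0877] stand xy [-0.2591 -0.0614]
```

View pics/f2.png

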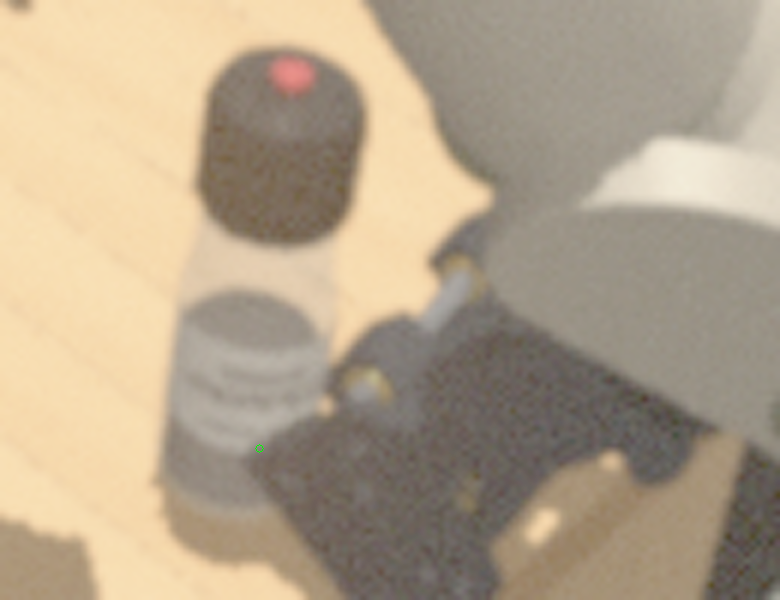

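Emit:
{"op": "play_rows", "data": {"grip": [2,2,2,2,2], "dp": [[-1,0,-0.84],[-3,0,-2.5],[-5,0,-4.2],[-6,0,-5],[-6,0,-5]], "twist": [[0,0,0],[0,0,0],[0,0,0],[0,0,0],[0,0,0]]}}

```text
time_s: 6.1
eef_pos: [0.5281, -0.1745, 0.0122]
tcp_rot: [[-0.121, 0.987, -0.101], [0.757, 0.158, 0.635], [0.643, 0.0, -0.766]]
wrist_force: [0.1, 0.0, 0.0]
gripper_width: 0.0202
grip_force: 0.0
```

Run:
```python
from g import *
st();dot()
c=pickle.load(open('pics/scene.pkl','rb'));C=np.array([.515,-.0975,.171])
for d in([0,0,0],[-.0016,.0104,0],[.0042,.0105,0],[0,.01,0]): print(d,pix(c,C+d))
o=env.get_obs();p=np.array(o['eef_pos']);R=np.array(o['tcp_rot'])
# collage: top crop (4x) and scene crop (4x), brightened, with finger boxes
ims=[]
for n,X,Y in(('top',365,165),('scene',320,235)):
    c=pickle.load(open(f'pics/{n}.pkl','rb'))
    w=c['color'][Y:Y+100,X:X+67]; k=6
    im=cv2.resize(w,None,fx=k,fy=k,interpolation=cv2.INTER_CUBIC); im=(255*(im.clip(0,255)/255.)**.45).astype(np.uint8)
    for s in(1,-1):
        B=[p+R@np.array([x,s*y,0]) for x,y in((-.009,.010),(.009,.010),(.009,.0275),(-.009,.0275))]
        cv2.polylines(im,[np.int32((pix(c,B)-[X,Y]+.5)*k)],True,(0,255,0),1)
    ims.append(im[:, :400])
cv2.imwrite('pics/f3.png',np.hstack(ims))
```

```text
6.1 [ 0.5281 -0.1745  0.0122] z [-0.101  0.635 -0.766] q [-42.6  47.6  72.5  23.5  93.  -57.5] F [0.1 0.  0. ] 0.020182257948316403
scene 28 [358.  248.5] [ 0.5151 -0.09  ] stand xy [-0.262 -0.058]
top 17 [394.6 219.1] [ 0.5154 -0.0876] stand xy [-0.2596 -0.0578]
[0, 0, 0] [[361.15818552 250.55051342]]
[-0.0016, 0.0104, 0] [[356.1616139  248.14359929]]
[0.0042, 0.0105, 0] [[358.19176315 246.69551069]]
[0, 0.01, 0] [[356.90375852 247.85745045]]
```

View pics/f3.png

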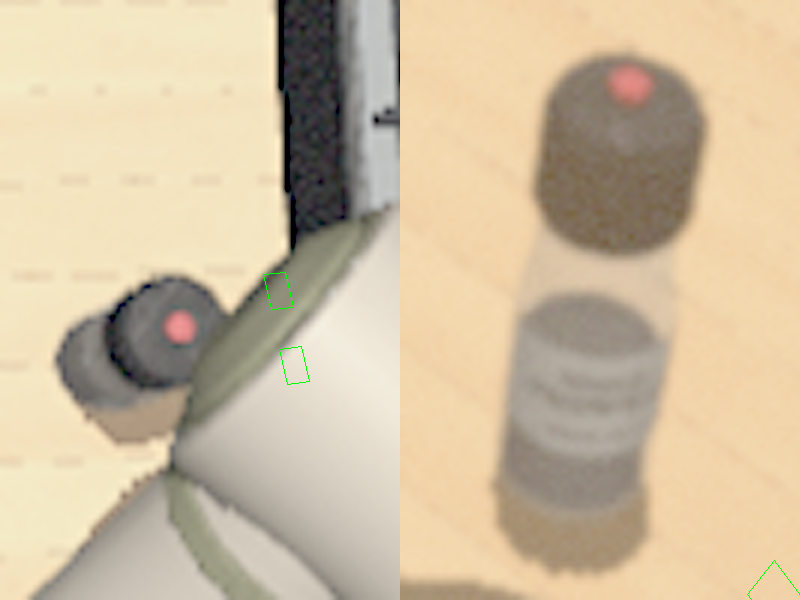

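I've used my picture views, so from here I'll measure numerically. First I'll find the real fingertips by comparing shots with the fingers at two openings.

Run:
```python
from g import *
for n in('scene','top'): np.save(f'pics/a_{n}.npy',cap(n)['color'])
```

Emit:
{"op": "play_rows", "data": {"grip": [6,6,6,6,6], "dp": [[0,0,0],[0,0,0],[0,0,0],[0,0,0],[0,0,0]], "twist": [[0,0,0],[0,0,0],[0,0,0],[0,0,0],[0,0,0]]}}

```text
time_s: 6.8
eef_pos: [0.528, -0.1729, 0.0126]
tcp_rot: [[-0.122, 0.987, -0.103], [0.756, 0.16, 0.635], [0.643, -0.0, -0.766]]
wrist_force: [0.2, 0.2, -0.3]
gripper_width: 0.0578
grip_force: 0.0
```

Run:
```python
from g import *
st(); o=env.get_obs();p=np.array(o['eef_pos']);R=np.array(o['tcp_rot'])
for n in('scene','top'):
    c=cap(n); np.save(f'pics/b_{n}.npy',c['color']); a=np.load(f'pics/a_{n}.npy').astype(int)
    for w in(.02,.06): print(n,w,'far',pix(c,p+R@[0,w/2+.009,0]).round(),'near',pix(c,p-R@[0,w/2+.009,0]).round())
    m=(np.abs(a-c['color']).max(2)>30).astype(np.uint8); m=cv2.morphologyEx(m,cv2.MORPH_OPEN,np.ones((2,2)))
    N,l,s,ce=cv2.connectedComponentsWithStats(m)
    for i in range(1,N):
        if s[i,4]>8: print(n,s[i],ce[i].round(1))
    if n=='scene':
        for arr in(a,c['color']):
            g=arr.max(2); x0,y0=350,300
            print('\n'.join(f'{y} '+''.join('#' if v<50 else '+' if v<90 else '-' if v<130 else '.' for v in g[y,x0:x0+80]) for y in range(y0,380,2)))
```

```text
6.8 [ 0.528  -0.1729  0.0126] z [-0.103  0.635 -0.766] q [-42.5  47.5  72.6  23.5  93.  -57.5] F [ 0.2  0.2 -0.3] 0.0577541200282442
scene 0.02 far [[392. 322.]] near [[383. 335.]]
scene 0.06 far [[397. 316.]] near [[378. 341.]]
scene [427 288   3   4  11] [427.9 289.4]
scene [400 293  35  30 228] [417.  305.4]
scene [416 311   6   7  23] [418.5 313.8]
scene [409 319   8   6  28] [412.2 321.7]
scene [387 325  15  20 113] [394.  332.8]
300 -------------..........................................................-++++---+
302 --+++--++----...........................................................-+---+++
304 ------------............................................................----++++
306 -----------............................................................---+++###
308 -----------.....................................................---+++--+++#####
310 -------+++..................................................-+++++++++++++######
312 ++++++++++................................................-++#++++++#++#########
314 +++++++++-...........................................-+++++#+#
[... 5690 characters left out ...]
.........--++##########
370 ++++++++++--------------------------------------+-----..........--++############
372 ++++++++-------------------------------------+-+----..........--++##############
374 +++++---------------------------------------+----...........--++################
376 +++-------------------------------------++++---...........--++##################
378 ++-------------------------------------+-----...........--++####################
top 0.02 far [[411. 213.]] near [[414. 225.]]
top 0.06 far [[410. 206.]] near [[415. 232.]]
top [430 189   8  11  48] [433.6 194.6]
top [439 191   3   7  18] [440.1 193.9]
top [447 197   5   7  24] [449.  199.8]
top [440 200   4   7  16] [441.5 203. ]
```

Emit:
{"op": "play_rows", "data": {"grip": [2,2,2,2,2,2,2,2], "dp": [[1,0,0.83],[2.2,0,1.8],[3.4,0,2.85],[3.4,0,2.85],[3.21,0,3.08],[3.08,0,3.23],[2.95,0,3.38],[2.95,0,3.38]], "twist": [[0,0,0],[0,0,0],[0,0,0],[0,0,0],[0,0,0],[0,0,0],[0,0,0],[0,0,0]]}}

```text
time_s: 7.7
eef_pos: [0.5208, -0.1295, 0.0053]
tcp_rot: [[-0.122, 0.987, -0.103], [0.756, 0.159, 0.635], [0.643, -0.0, -0.766]]
wrist_force: [-0.7, 0.3, -0.2]
gripper_width: 0.0198
grip_force: 0.0
```

```bash
python3 -c "
from g import *
st();dot()"
```

```text
7.7 [ 0.5208 -0.1295  0.0053] z [-0.103  0.635 -0.766] q [-40.   46.1  78.1  24.9  88.4 -57.2] F [-0.7  0.3 -0.2] 0.019806560548351077
scene 28 [358.  248.7] [ 0.5147 -0.0903] stand xy [-0.2623 -0.0576]
```

Emit:
{"op": "play_rows", "data": {"grip": [2,2,2,2,2], "dp": [[-0.1,0,0.12],[-0.2,0,0.23],[-0.3,0,0.35],[-0.32,0,0.38],[-0.32,0,0.38]], "twist": [[0,0,0],[0,0,0],[0,0,0],[0,0,0],[0,0,0]]}}

```text
time_s: 8.3
eef_pos: [0.5208, -0.1292, 0.0007]
tcp_rot: [[-0.122, 0.987, -0.103], [0.756, 0.16, 0.635], [0.643, -0.0, -0.766]]
wrist_force: [-0.2, -0.4, 0.3]
gripper_width: 0.0198
grip_force: 0.0
```

Emit:
{"op": "play_rows", "data": {"grip": [2,2,2,2,2], "dp": [[-0.1,0,0.12],[-0.15,0,0.18],[-0.2,0,0.24],[-0.25,0,0.3],[-0.25,0,0.3]], "twist": [[0,0,0],[0,0,0],[0,0,0],[0,0,0],[0,0,0]]}}

```text
time_s: 8.8
eef_pos: [0.5208, -0.1291, -0.0033]
tcp_rot: [[-0.122, 0.987, -0.103], [0.756, 0.16, 0.635], [0.643, -0.0, -0.766]]
wrist_force: [0.3, 1.0, 0.7]
gripper_width: 0.0202
grip_force: 0.0
```

Emit:
{"op": "play_rows", "data": {"grip": [2,2,2,2,2], "dp": [[-0.1,0,0.12],[-0.15,0,0.18],[-0.2,0,0.24],[-0.25,0,0.3],[-0.25,0,0.3]], "twist": [[0,0,0],[0,0,0],[0,0,0],[0,0,0],[0,0,0]]}}

```text
time_s: 9.3
eef_pos: [0.5208, -0.1291, -0.0072]
tcp_rot: [[-0.122, 0.987, -0.103], [0.756, 0.16, 0.635], [0.643, -0.0, -0.766]]
wrist_force: [0.1, -0.1, 0.2]
gripper_width: 0.0205
grip_force: 0.0
```

Emit:
{"op": "play_rows", "data": {"grip": [2,2,2,2,2], "dp": [[-0.1,0,0.12],[-0.15,0,0.18],[-0.2,0,0.24],[-0.25,0,0.3],[-0.25,0,0.3]], "twist": [[0,0,0],[0,0,0],[0,0,0],[0,0,0],[0,0,0]]}}

```text
time_s: 9.8
eef_pos: [0.5208, -0.1291, -0.0111]
tcp_rot: [[-0.122, 0.987, -0.103], [0.756, 0.16, 0.635], [0.643, -0.0, -0.766]]
wrist_force: [-0.0, 0.9, 0.2]
gripper_width: 0.0201
grip_force: 0.0
```

Emit:
{"op": "play_rows", "data": {"grip": [2,2,2,2], "dp": [[-0.06,0,0.08],[-0.13,0,0.15],[-0.19,0,0.23],[-0.19,0,0.23]], "twist": [[0,0,0],[0,0,0],[0,0,0],[0,0,0]]}}

```text
time_s: 10.2
eef_pos: [0.5208, -0.1291, -0.0141]
tcp_rot: [[-0.122, 0.987, -0.103], [0.756, 0.16, 0.635], [0.643, -0.0, -0.766]]
wrist_force: [0.6, -0.4, 0.7]
gripper_width: 0.0202
grip_force: 0.0
```

Emit:
{"op": "play_rows", "data": {"grip": [2,2,2,2], "dp": [[-0.06,0,0.08],[-0.13,0,0.15],[-0.19,0,0.23],[-0.19,0,0.23]], "twist": [[0,0,0],[0,0,0],[0,0,0],[0,0,0]]}}

```text
time_s: 10.6
eef_pos: [0.5209, -0.1291, -0.017]
tcp_rot: [[-0.122, 0.987, -0.103], [0.756, 0.16, 0.635], [0.643, -0.0, -0.766]]
wrist_force: [0.0, -0.6, 1.1]
gripper_width: 0.0199
grip_force: 0.3
```

Run:
```python
from g import *
st();dot()
g=pickle.load(open('pics/scene.pkl','rb'))['color'].max(2)
print('\n'.join(f'{y} '+''.join('#' if v<50 else '+' if v<90 else '-' if v<130 else '.' for v in g[y,340:420]) for y in range(300,352,2)))
```

```text
10.6 [ 0.5209 -0.1291 -0.017 ] z [-0.103  0.635 -0.766] q [-40.   47.9  78.7  24.9  86.2 -58.2] F [ 0.  -0.6  1.1] 0.019908178033311668
scene 27 [358.  248.8] [ 0.5145 -0.0905] stand xy [-0.2626 -0.0575]
300 -----------------------..................................-+++---++#+++++++++++++
302 ------------++----+----...................................----++++#+++++++++++++
304 ----------------------...................................---++++++##++++++++++++
306 ---------------------...................................---++########+++++++++++
308 +++------------------...........................--++++---+++###########+++++++++
310 ++++++-----------++-.........................-++++++++++++####+###########++++++
312 ++++++++++++++++++++.......................-+++++++++++++####################+++
314 +++++++++++++++++++-....................-+++###+++++++++########################
316 +++++++++++++++++++--.................-++#+++++##+++++++########################
318 ---+++++++++++++-----................-+###++-++--++++++#########################
320 ---------------------.................+###
[... 613 characters left out ...]
###################+
336 ------.......................+#################################+###########+++--
338 ------........................-+#############################+++#########++-----
340 -------.........................+#############################++#######++-------
342 -------..........................-+###################################++--------
344 -------...........................-+################################+++---------
346 --------............................+##############################++-----------
348 --------............................++#############################++-----------
350 --------...........................-+++#############################++----------
```

Run:
```python
from g import *
c=pickle.load(open('pics/scene.pkl','rb'));o=env.get_obs();p=np.array(o['eef_pos']);R=np.array(o['tcp_rot'])
for n,u,v in(('near',366,332),('far',377,318)):
    for z in(0,.01,.02,.03):
        w=at(c,u,v,z); print(n,z,w.round(4),'in tool',(R.T@(w-p)).round(4))
```

```text
near 0 [ 0.4995 -0.1446  0.    ] in tool [ 0.0018 -0.0235 -0.0206]
near 0.01 [ 0.4924 -0.1491  0.01  ] in tool [ 0.0057 -0.0313 -0.0304]
near 0.02 [ 0.4853 -0.1536  0.02  ] in tool [ 0.0095 -0.0391 -0.0402]
near 0.03 [ 0.4781 -0.1581  0.03  ] in tool [ 0.0134 -0.0468 -0.05  ]
far 0 [ 0.5431 -0.137   0.    ] in tool [ 0.0022  0.0207 -0.0203]
far 0.01 [ 0.5354 -0.1416  0.01  ] in tool [ 0.0061  0.0124 -0.0301]
far 0.02 [ 0.5277 -0.1462  0.02  ] in tool [ 0.01    0.004  -0.0398]
far 0.03 [ 0.52   -0.1508  0.03  ] in tool [ 0.0139 -0.0043 -0.0496]
```

Emit:
{"op": "play_rows", "data": {"grip": [2,2,2,2], "dp": [[-0.06,0,0.08],[-0.13,0,0.15],[-0.19,0,0.23],[-0.19,0,0.23]], "twist": [[0,0,0],[0,0,0],[0,0,0],[0,0,0]]}}

```text
time_s: 11.1
eef_pos: [0.521, -0.1291, -0.0181]
tcp_rot: [[-0.123, 0.987, -0.102], [0.755, 0.16, 0.636], [0.644, 0.001, -0.765]]
wrist_force: [-2.8, -1.9, 16.1]
gripper_width: 0.0197
grip_force: 7.9
```

Emit:
{"op": "play_rows", "data": {"grip": [2,2,2,2,2,2,2,2,2,2,2,2], "dp": [[0.45,0,-0.54],[0.45,0,-0.54],[1.22,0,0.1],[1.98,0,0.75],[2.75,0,1.39],[3.21,0,1.77],[3.74,0,2.22],[4.28,0,2.68],[4.89,0,3.19],[5.51,0,3.7],[5.9,0,4.03],[5.9,0,4.03]], "twist": [[0,0,0],[0,0,0],[0,0,0],[0,0,0],[0,0,0],[0,0,0],[0,0,0],[0,0,0],[0,0,0],[0,0,0],[0,0,0],[0,0,0]]}}

```text
time_s: 12.3
eef_pos: [0.5092, -0.058, -0.0128]
tcp_rot: [[-0.123, 0.987, -0.103], [0.756, 0.16, 0.635], [0.643, -0.0, -0.766]]
wrist_force: [-0.8, -0.6, -0.6]
gripper_width: 0.02
grip_force: 0.1
```

```bash
python3 -c "
from g import *
st();dot()"
```

```text
12.3 [ 0.5092 -0.058  -0.0128] z [-0.103  0.635 -0.766] q [-35.2  44.9  86.1  27.7  80.6 -56.9] F [-0.8 -0.6 -0.6] 0.02003185347743442
scene 29 [340.  239.6] [ 0.5097 -0.0511] stand xy [-0.2245 -0.0461]
```

Emit:
{"op": "play_rows", "data": {"grip": [2,2,2,2,2,2,2,2,2,2,2,2], "dp": [[0.4,0,0.33],[1,-0.04,0.84],[1.7,-0.07,1.43],[2.4,-0.1,2.0],[3.1,-0.13,2.6],[3.8,-0.16,3.2],[4.5,-0.18,3.8],[5.2,-0.21,4.4],[5.9,-0.24,4.95],[6.5,-0.26,5.45],[6.9,-0.28,5.8],[6.9,-0.28,5.8]], "twist": [[0,0,0],[0,0,0],[0,0,0],[0,0,0],[0,0,0],[0,0,0],[0,0,0],[0,0,0],[0,0,0],[0,0,0],[0,0,0],[0,0,0]]}}

```text
time_s: 13.6
eef_pos: [0.4919, 0.0305, -0.0129]
tcp_rot: [[-0.122, 0.987, -0.104], [0.756, 0.16, 0.635], [0.643, -0.001, -0.766]]
wrist_force: [-0.5, -1.2, -0.2]
gripper_width: 0.0198
grip_force: 0.1
```

```bash
python3 -c "
from g import *
st();dot()"
```

```text
13.6 [ 0.4919  0.0305 -0.0129] z [-0.104  0.635 -0.766] q [-28.4  42.3  94.1  32.1  73.5 -55.2] F [-0.5 -1.2 -0.2] 0.019812089182423644
scene 24 [300.3 221.7] [0.4931 0.0372] stand xy [-0.1403 -0.015 ]
```

Emit:
{"op": "play_rows", "data": {"grip": [2,2,2,2,2,2,2,2], "dp": [[0.4,0,0.33],[1,-0.03,0.84],[1.6,-0.05,1.34],[2.2,-0.07,1.85],[2.7,-0.08,2.27],[3.2,-0.1,2.7],[3.5,-0.1,2.9],[3.5,-0.1,2.9]], "twist": [[0,0,0],[0,0,0],[0,0,0],[0,0,0],[0,0,0],[0,0,0],[0,0,0],[0,0,0]]}}

```text
time_s: 14.5
eef_pos: [0.4838, 0.075, -0.0126]
tcp_rot: [[-0.123, 0.987, -0.103], [0.756, 0.16, 0.635], [0.643, -0.0, -0.766]]
wrist_force: [0.3, -0.8, 0.0]
gripper_width: 0.02
grip_force: 0.1
```

Run:
```python
from g import *
st();dot()
th=80.4;a=np.radians(th);d=np.r_[np.cos(a),np.sin(a)];yt=np.r_[d[1],-d[0]]
Sx=lambda x,y:S0+x*d+y*np.r_[-d[1],d[0]]
for x in(-.105,-.10,-.095): go([*(Sx(x,0)),-.013],th)
```

```text
14.5 [ 0.4838  0.075  -0.0126] z [-0.103  0.635 -0.766] q [-24.4  41.3  97.2  34.7  70.3 -54.1] F [ 0.3 -0.8  0. ] 0.019979451254760305
scene 23 [280.7 213.4] [0.4832 0.0826] stand xy [-0.0971  0.0023]
dp [-0.03  0.02  0.02] twist [-12.09  -0.02  14.39]
dp [0.33 0.18 0.33] twist [-12.09  -0.02  14.39]
dp [0.7  0.34 0.63] twist [-12.09  -0.02  14.39]
```

Emit:
{"op": "play_rows", "data": {"grip": [2,2,2,2,2,2,2], "dp": [[-0.8,0,-0.67],[-0.8,-0.1,-0.6],[-0.7,-0.2,-0.55],[-0.65,-0.25,-0.5],[-0.6,-0.24,-0.48],[-0.6,-0.24,-0.48],[-0.6,-0.24,-0.48]], "twist": [[0,0,0],[-3,0,3.6],[-6,0,7.2],[-9,0,10.8],[-12.1,0,14.4],[-12.1,0,14.4],[-12.1,0,14.4]]}}

```text
time_s: 15.3
eef_pos: [0.4833, 0.0657, -0.0128]
tcp_rot: [[0.126, 0.986, 0.107], [0.756, -0.166, 0.634], [0.643, 0.001, -0.766]]
wrist_force: [0.8, -0.0, 0.8]
gripper_width: 0.0199
grip_force: 0.0
```

Run:
```python
from g import *
st();dot();print(sxy(env.get_obs()['eef_pos']))
th=80.4;a=np.radians(th);d=np.r_[np.cos(a),np.sin(a)]
Sx=lambda x,y:S0+x*d+y*np.r_[-d[1],d[0]]
for x in(-.06,-.01,.0): go([*(Sx(x,0.001)),-.013],th)
```

```text
15.3 [ 0.4833  0.0657 -0.0128] z [ 0.107  0.634 -0.766] q [-28.5  38.7 106.4  45.   59.4 -51.1] F [ 0.8 -0.   0.8] 0.019936519654888376
top 18 [330.1 231.8] [0.4856 0.0836] stand xy [-0.0958  0.0001]
[-0.11355053 -0.00084446]
dp [ 4.1  -0.18  3.45] twist [0.01 0.01 0.09]
dp [ 7.93 -0.17  6.66] twist [0.01 0.01 0.09]
dp [ 8.69 -0.17  7.31] twist [0.01 0.01 0.09]
```

Emit:
{"op": "play_rows", "data": {"grip": [2,2,2,2,2,2,2,2,2,2,2,2], "dp": [[0.5,0,0.42],[1,-0.03,0.84],[1.5,-0.05,1.26],[2,-0.07,1.68],[2.5,-0.08,2.1],[3,-0.1,2.52],[3.5,-0.1,2.94],[4,-0.1,3.36],[4.5,-0.1,3.78],[5,-0.1,4.2],[5.4,-0.1,4.54],[5.4,-0.1,4.54]], "twist": [[0,0,0],[0,0,0],[0,0,0],[0,0,0],[0,0,0],[0,0,0],[0,0,0],[0,0,0],[0,0,0],[0,0,0],[0,0,0],[0,0,0]]}}

```text
time_s: 16.6
eef_pos: [0.4936, 0.1369, -0.0129]
tcp_rot: [[0.127, 0.986, 0.107], [0.755, -0.166, 0.634], [0.643, 0.0, -0.766]]
wrist_force: [0.3, 0.9, -0.5]
gripper_width: 0.02
grip_force: 0.1
```

Run:
```python
from g import *
st();dot();print(sxy(env.get_obs()['eef_pos']))
```

```text
16.6 [ 0.4936  0.1369 -0.0129] z [ 0.107  0.634 -0.766] q [-19.7  38.7 106.7  50.1  55.6 -47.3] F [ 0.3  0.9 -0.5] 0.020020403953020606
top 18 [306.3 227.9] [0.4973 0.146 ] stand xy [-0.0323 -0.001 ]
[-0.04239915  0.0009531 ]
```

Emit:
{"op": "play_rows", "data": {"grip": [2,2,2,2,2,2,2,2,2], "dp": [[0.4,0,0.34],[0.8,0,0.67],[1.2,0,1],[1.6,0,1.34],[2,0,1.68],[2.4,0,2.02],[2.6,0,2.18],[2.76,0,2.31],[2.76,0,2.31]], "twist": [[0,0,0],[0,0,0],[0,0,0],[0,0,0],[0,0,0],[0,0,0],[0,0,0],[0,0,0],[0,0,0]]}}

```text
time_s: 17.6
eef_pos: [0.4998, 0.1718, -0.0129]
tcp_rot: [[0.128, 0.986, 0.107], [0.755, -0.167, 0.634], [0.643, 0.0, -0.766]]
wrist_force: [-0.7, -0.9, 0.4]
gripper_width: 0.0199
grip_force: 0.4
```

Emit:
{"op": "play_rows", "data": {"grip": [2,2,2,2], "dp": [[0.08,0,0.07],[0.15,0,0.13],[0.23,0,0.19],[0.23,0,0.19]], "twist": [[0,0,0],[0,0,0],[0,0,0],[0,0,0]]}}

```text
time_s: 18.0
eef_pos: [0.5003, 0.1746, -0.0129]
tcp_rot: [[0.128, 0.986, 0.108], [0.755, -0.167, 0.634], [0.643, 0.0, -0.766]]
wrist_force: [0.4, -1.8, 0.1]
gripper_width: 0.0203
grip_force: 0.7
```

Run:
```python
from g import *
st();dot();print(sxy(env.get_obs()['eef_pos']))
```

```text
18.0 [ 0.5003  0.1746 -0.0129] z [ 0.108  0.634 -0.766] q [-14.9  38.8 105.9  52.6  53.7 -44.6] F [ 0.4 -1.8  0.1] 0.020307903263525138
top 17 [292.1 225.6] [0.5042 0.1832] stand xy [ 0.0056 -0.0016]
[-0.00363476  0.00083227]
```

Three millimetres to go. I'll creep until the wall is felt.

Emit:
{"op": "play_rows", "data": {"grip": [2,2,2,2], "dp": [[0.08,0,0.06],[0.15,0,0.13],[0.19,0,0.16],[0.19,0,0.16]], "twist": [[0,0,0],[0,0,0],[0,0,0],[0,0,0]]}}

```text
time_s: 18.5
eef_pos: [0.5007, 0.1771, -0.0129]
tcp_rot: [[0.128, 0.986, 0.108], [0.755, -0.167, 0.634], [0.643, 0.0, -0.766]]
wrist_force: [0.3, -1.0, -0.2]
gripper_width: 0.0197
grip_force: 0.8
```

Emit:
{"op": "play_rows", "data": {"grip": [2,2,2], "dp": [[0.06,0,0.05],[0.11,0,0.1],[0.11,0,0.1]], "twist": [[0,0,0],[0,0,0],[0,0,0]]}}

```text
time_s: 18.8
eef_pos: [0.5009, 0.1785, -0.0129]
tcp_rot: [[0.128, 0.986, 0.108], [0.755, -0.167, 0.634], [0.643, 0.0, -0.766]]
wrist_force: [-0.2, -1.6, 0.0]
gripper_width: 0.0198
grip_force: 0.8
```

Run:
```python
from g import *
st();dot();print(sxy(env.get_obs()['eef_pos']))
```

```text
18.8 [ 0.5009  0.1785 -0.0129] z [ 0.108  0.634 -0.766] q [-14.4  38.9 105.8  52.8  53.5 -44.3] F [-0.2 -1.6  0. ] 0.019778262113593816
top 16 [290.6 225.2] [0.5052 0.1872] stand xy [ 0.0096 -0.0019]
[0.00039712 0.00084506]
```

Emit:
{"op": "play_rows", "data": {"grip": [2,2,2], "dp": [[0.06,0,0.05],[0.11,0,0.1],[0.11,0,0.1]], "twist": [[0,0,0],[0,0,0],[0,0,0]]}}

```text
time_s: 19.2
eef_pos: [0.5012, 0.18, -0.013]
tcp_rot: [[0.128, 0.986, 0.108], [0.755, -0.167, 0.634], [0.643, 0.0, -0.766]]
wrist_force: [-1.1, -1.3, 0.6]
gripper_width: 0.0199
grip_force: 0.9
```

Emit:
{"op": "play_rows", "data": {"grip": [2,2,2], "dp": [[0.06,0,0.05],[0.11,0,0.1],[0.11,0,0.1]], "twist": [[0,0,0],[0,0,0],[0,0,0]]}}

```text
time_s: 19.5
eef_pos: [0.5015, 0.1811, -0.0131]
tcp_rot: [[0.128, 0.986, 0.108], [0.756, -0.167, 0.633], [0.642, 0.001, -0.766]]
wrist_force: [-1.5, -5.8, 1.3]
gripper_width: 0.0197
grip_force: 2.7
```

Run:
```python
from g import *
st();dot();print(sxy(env.get_obs()['eef_pos']))
```

```text
19.5 [ 0.5015  0.1811 -0.0131] z [ 0.108  0.633 -0.766] q [-14.1  38.9 105.7  52.9  53.4 -44.1] F [-1.5 -5.8  1.3] 0.019730340109699897
top 17 [290.  225.4] [0.5049 0.1888] stand xy [ 0.0112 -0.0014]
[0.0029522  0.00073704]
```

The force has risen to 6 N, so the grinder is against the back wall. I'll withdraw straight back, then raise the tool.

Emit:
{"op": "play_rows", "data": {"grip": [2,2,2,2,2,2,2,2,2,2], "dp": [[-0.4,0,-0.34],[-1.2,0,-1],[-2.4,0,-2],[-4,0,-3.4],[-6,0,-5],[-7.5,0,-6.3],[-7.5,0,-8],[-7,0,-10],[-7,0,-12],[-7,0,-12]], "twist": [[0,0,0],[0,0,0],[0,0,0],[0,0,0],[0,0,0],[0,0,0],[0,0,0],[0,0,0],[0,0,0],[0,0,0]]}}

```text
time_s: 20.6
eef_pos: [0.4803, 0.0507, 0.035]
tcp_rot: [[0.127, 0.986, 0.111], [0.756, -0.169, 0.632], [0.642, 0.003, -0.767]]
wrist_force: [0.3, 0.5, 0.4]
gripper_width: 0.0197
grip_force: 0.0
```

Run:
```python
from g import *
st()
T0=pickle.load(open('pics/top.pkl','rb'))
dot()
```

```text
20.6 [0.4803 0.0507 0.035 ] z [ 0.111  0.632 -0.767] q [-30.4  33.1 104.9  41.5  65.2 -46.6] F [0.3 0.5 0.4] 0.019704642920512144
scene 17 [255.1 187.6] [0.5046 0.1869] stand xy [ 0.0092 -0.0014]
top 17 [290.  225.4] [0.5049 0.1888] stand xy [ 0.0112 -0.0014]
```

Both cameras place the grinder at stand x of about +0.010 and y of about -0.001. It is upright, and the hand is clear.

```bash
python3 -c "
from h import *
print(env.job_done())"
```

```text
the job is handed in; nothing more can be done
None
```

The grinder slid upright into the empty dark-wood stand and rests against its back wall, and the job is handed in with the hand clear at about 21 s; I didn't re-measure the bottle, salt shaker and glass at the end, but the hand stayed clear of them.

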